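# Wind the hand mill with the yellow grip

### The job

Two hand mills stand on the worktop. Grasp the yellow grip of the one mill between the fingers and, holding it, wind its crank two full turns clockwise (seen from above) in a steady circle, so that the grip ends about where it began, then let go. Leave the mill with the black grip alone.

Things in the scene. Friction and masses are not known exactly. Their poses are not given: they have to be found in the camera images.
- yellow_crank (a joint): crank angle of the mill with the yellow grip, rad; grows as the crank turns clockwise seen from above and keeps counting over full turns (6.28 a turn); starts between -0.2 and 0.2. The crank has no stops in use, turns with light friction (about 2 N at the grip) and stays where it is left
- yellow_grip: the yellow grip: an upright barrel-shaped knob 24 mm in diameter and 46 mm tall, at the end of the crank arm; its origin is its centre, 150 mm above the worktop (it spans 127 to 173 mm). It spins freely about its own upright axis, so a hand may hold it and circle without turning. It circles at 60 mm radius round the crank's axis; the steel crank arm is under it, top at 122 mm, with a small nut on the axis up to 129 mm
- yellow_axis (a point): point on the upright axis of the yellow-gripped crank, at the height of the crank arm, 120 mm above the worktop. The mill is round, 110 mm across at the foot, wood below and a steel dome above, and is fixed to the worktop
- black_crank (a joint): crank angle (rad) of the other mill, alike but with a black grip; 0 at the start; to be left alone

How it is judged (in metres and radians):
On the way, in this order (a step that is already met when the one before it is completed fails the run):
1. the crank has made over half a turn clockwise with the yellow grip held between the fingers (value of joint yellow_crank above 3.3 rad and contact force between the fingers and yellow_grip above 0.3 N and horizontal distance between the grasp point and yellow_grip below 0.016 m), for 0.1 s.
2. the crank has made one and a half turns clockwise with the yellow grip held between the fingers (value of joint yellow_crank above 9.4 rad and contact force between the fingers and yellow_grip above 0.3 N and horizontal distance between the grasp point and yellow_grip below 0.016 m), for 0.1 s.
At the end, for the whole second after the job is handed in: the yellow-gripped crank reads two full turns clockwise (12.57 rad, within 0.9 rad), at rest and released (value of joint yellow_crank between 11.67 and 13.47 rad and velocity of joint yellow_crank between -0.1 and 0.1 rad/s); the robot touches nothing.
It fails at once if the crank is wound backwards, far to the anticlockwise side of its start (value of joint yellow_crank below -0.9 rad).
It fails at once if the crank is flung round rather than wound steadily (over 8 rad/s) (velocity of joint yellow_crank above 8 rad/s).
It fails at once if the crank is overwound, past two and a half turns (value of joint yellow_crank above 15.7 rad).
It fails at once if the black-gripped crank is turned by more than 0.35 rad (value of joint black_crank above 0.35 rad or value of joint black_crank below -0.35 rad).
It also fails if it takes over 61 s, if anything falls off the work surface, if the arm or the gripper's body presses on something with over 40 N, if the wrist force passes 120 N, or if a joint passes its speed limit or range.

### The arm

A 6-joint arm with a two-finger parallel gripper is mounted at the origin on a cart in front of the work surface, level with it; the furniture and walls round the work are solid. World frame = base frame: x ahead of the robot, y to its left, z up, the work surface at z = 0. Lengths are in mm, angles in rad, forces in N, time in s.
With the tool pointing down it reaches from about 400 to 825 mm from the base axis. Payload 7 kg.
Tool frame: the origin (TCP) lies at the very end of the fingers, on their centre line; the grasp point (between the pads) lies 19 mm behind it; z points along the fingers, y is the line along which they close (so a half turn about z gives the same grasp; the last joint's range is limited). The gripper opens to 88 mm and grips with 3 to 60 N. Pads are 19 mm wide; open, the fingers measure 130 mm over their backs; the gripper's body (78 mm by 193 mm) begins 47 mm behind the grasp point.
Start: joints at [-0.998, 0.359, 0.012, 0, -1.224, -0.288], TCP at [189.625, -647.794, 199.761] pointing down, gripper open.
Joint ranges: [-3.07, 3.07], [-1.43, 2.12], [-1.02, 1.25], [-3.03, 1.67], [-3.05, -0], [-3.03, 3.03]. Speed limits (rad/s): [2.39, 2.39, 3.01, 3.14, 3.14, 3.14].

### API

Orientations are given as a unit quaternion [x, y, z, w].
In Python, from plant import bot gives the robot as it stands. Calls block until the motion is done:
- bot.move_ptp(position, orientation): joint-space move of the TCP to a pose.
- bot.line_to(position, velocity=150, ori=None): straight line of the TCP; ori=None keeps the orientation; velocity is the mean speed in mm/s.
- bot.move_joints(angles): joint-space move.
- bot.move_gripper(opening, force=None): finger opening in mm; force is the grip in N (None keeps the last); returns when the fingers have stopped.
- bot.pause(seconds).
- bot.solve_ik(position, orientation): joint angles nearest the present ones, or None.
- bot.read_state(): the state.
- bot.camera(name): name is "scene" or "top"; returns the picture (480x640x3 uint8, red, green, blue); there is no depth.
- bot.get_calibration(name): a dict with "fx", "fy", "cx", "cy" (pixels), "distortion" ([k1, k2, p1, p2, k3] as OpenCV has them; the pictures are not rectified), "view" (4x4, takes a point from world to camera coordinates). Camera axes: x right, y up, looking along -z (the intrinsics and any distortion apply to the point x, -y, -z); pixel columns grow to the right and rows downward; lengths in mm; the calibration is good to about 2 mm. A picture is of the moment at which its call begins. get_calibration takes no time and is no camera call.
A pose or a line that the arm cannot do raises bot.Unreachable and nothing moves.
- bot.close_job(): hands the job in; it is judged then, once.
The state is a dict: "t": time; "joint_pos": joint angles; "qvel": joint speeds; "tau": joint torques, N m; "tcp_pos": TCP position; "eef_rot": TCP orientation; "contact_force": force on the tool from outside, world axes, zero at the start; "moment": the same for the moment, N m; "width": finger opening in mm; "finger_force": force on a finger pad.
Only numpy, scipy, OpenCV 4.12 (cv2) and the standard library are available. Lean on these libraries where they do the work, as an engineer would, in place of code of your own. Each camera call takes 0.05 s, during which the arm holds its last target. There are 200 camera calls.

## Working session

There is one attempt and no reset: what is moved stays moved. The work goes in short steps, each a Python script; the robot and the scene stay as the last script left them, time stands still between calls to the robot, and variables do not carry over. Pictures are saved under pics/ and viewed, at most 10 in all, crops included, and the job is handed in when it is done.

```bash
ls; mkdir -p pics; python3 - <<'E'
from plant import bot
import cv2
for n in("scene","top"):
    cv2.imwrite(f"pics/{n}0.png",bot.camera(n)[:,:,::-1]); c=bot.get_calibration(n); print(n,c)
s=bot.read_state(); print(s)
E
```

```text
pics
scene {'fx': 481.8382667897407, 'fy': 481.8382667897407, 'cx': 321.66397674183537, 'cy': 246.29652242593747, 'distortion': array([-0.04030047,  0.        ,  0.        ,  0.        ,  0.        ]), 'view': array([[-7.17578707e-01, -6.96425126e-01,  8.53480554e-03,
         3.88781350e+02],
       [ 3.37883685e-01, -3.37378849e-01,  8.78641069e-01,
        -3.36479623e+02],
       [-6.09028254e-01,  6.33377894e-01,  4.77406566e-01,
        -6.37334759e+02],
       [ 0.00000000e+00,  0.00000000e+00,  0.00000000e+00,
         1.00000000e+00]])}
top {'fx': 525.2586253632675, 'fy': 525.2586253632675, 'cx': 329.57698847752914, 'cy': 242.13512227381304, 'distortion': array([-0.11085623,  0.        ,  0.        ,  0.        ,  0.        ]), 'view': array([[ 1.72725377e-03, -9.99921485e-01,  1.24112838e-02,
         2.22009605e+01],
       [ 9.93506582e-01,  3.12783939e-03,  1.13731653e-01,
        -5.60869455e+02],
       [-1.13761544e-01,  1.21342487e-02,  9.93433979e-01,
        -9.52911533e+02],
       [ 0.00000000e+00,  0.00000000e+00,  0.00000000e+00,
         1.00000000e+00]])}
{'t': 0.1, 'joint_pos': array([-9.97876302e-01,  3.59339218e-01,  1.11474547e-02, -3.44665275e-04,
       -1.22411929e+00, -2.88098754e-01]), 'qvel': array([-0.00123863, -0.00292488,  0.00075705,  0.00231375,  0.00082518,
       -0.00123274]), 'tau': array([-3.03389599e-03, -5.84162772e+01,  2.93748629e+01,  7.01565385e+00,
        1.01312526e-02, -7.38019548e-05]), 'tcp_pos': array([ 189.50511477, -647.33757328,  198.89310138]), 'eef_rot': array([-1.41871631e-01,  9.89884761e-01,  7.55876997e-04, -1.68821776e-04]), 'contact_force': array([ 0.53473327, -0.1649094 ,  0.16606846]), 'moment': array([-0.00032364, -0.00435448,  0.01955919]), 'finger_force': 0.0, 'width': 87.20728368084237}
```

View pics/scene0.png

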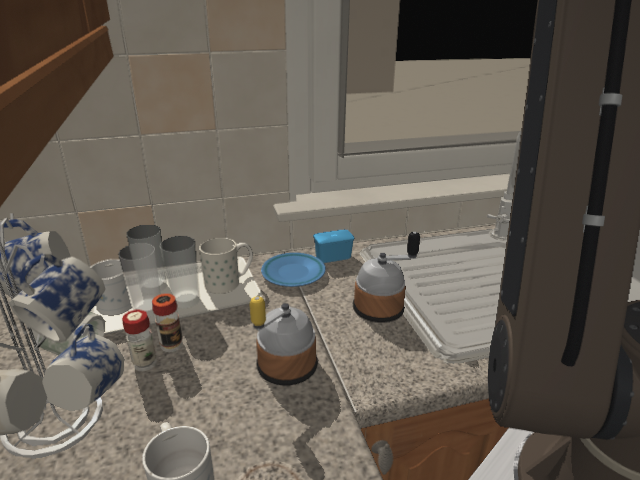

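View pics/top0.png

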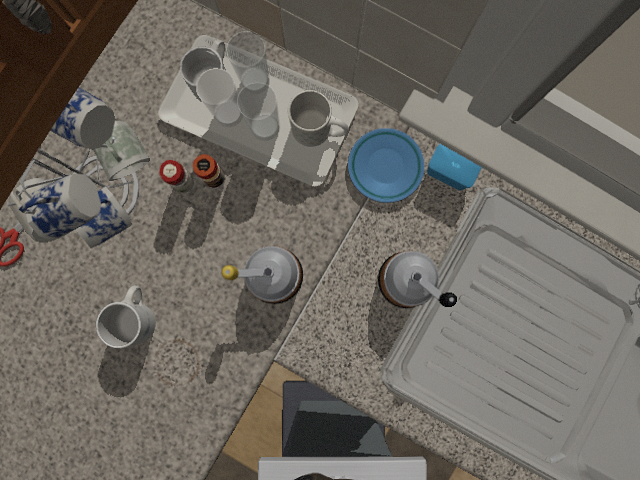

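The scene view shows the yellow grip at about (258,311) with the nut at (285,308). The top view shows the yellow grip at (230,272), its nut at (268,272), and the black grip at (448,300).

```bash
cat > h.py <<'E'
import numpy as np, cv2
from plant import bot
def ray(n,px):
    c=bot.get_calibration(n); K=np.array([[c['fx'],0,c['cx']],[0,c['fy'],c['cy']],[0,0,1]])
    u=cv2.undistortPoints(np.array([[px]],float),K,np.array(c['distortion']))[0,0]
    R=c['view'][:3,:3]; t=c['view'][:3,3]
    d=R.T@np.array([u[0],-u[1],-1]); return -R.T@t, d/np.linalg.norm(d)
def onz(n,px,z):
    o,d=ray(n,px); return o+d*(z-o[2])/d[2]
def tri(a,b):
    (o1,d1),(o2,d2)=ray("scene",a),ray("top",b)
    s=np.linalg.lstsq(np.c_[d1,-d2],o2-o1,rcond=None)[0]
    p,q=o1+d1*s[0],o2+d2*s[1]; return (p+q)/2,np.linalg.norm(p-q)
def yellow(img,roi):
    x0,y0,x1,y1=roi; h=cv2.cvtColor(img,cv2.COLOR_RGB2HSV)
    m=cv2.inRange(h,(20,130,70),(32,255,255)); k=np.zeros_like(m); k[y0:y1,x0:x1]=m[y0:y1,x0:x1]
    n,_,st,ce=cv2.connectedComponentsWithStats(k); i=1+np.argmax(st[1:,4]); return ce[i],st[i]
E
python3 - <<'E'
from h import *
np.set_printoptions(precision=1,suppress=True)
a,sa=yellow(bot.camera("scene"),(230,280,290,340)); b,sb=yellow(bot.camera("top"),(205,250,255,295))
print(a,sa,b,sb); print("grip tri",tri(a,b),"top@173",onz("top",b,165))
print("nut tri",tri((285.5,306.5),(268,272)),"nut@129",onz("top",(268,272),129))
print("black",onz("top",(448,300),165),onz("top",(416,277),129))
for p in [(130,175),(207,165),(173,172),(125,320)]: print(p,onz("top",p,100))
E
```

```text
[257.3 311.2] [250 297  15  29 366] [229.5 272.1] [222 265  16  15 157]
grip tri (array([497.9, 189.8, 149.3]), np.float64(1.5903515375178252)) top@173 [496.5 186.4 165. ]
nut tri (array([499.9, 129.2, 126.4]), np.float64(2.4544645026517786)) nut@129 [498.9 128.  129. ]
black [ 452.1 -166.3  165. ] [ 491. -121.  129.]
(130, 175) [673.2 382.9 100. ]
(207, 165) [690.9 243.4 100. ]
(173, 172) [678.2 304.4 100. ]
(125, 320) [415.4 380.4 100. ]
```

Both heights match the given sizes and the radius comes out at 60.5 mm, so I'll check IK along the circle and then approach.

```bash
python3 - <<'E'
from h import *
np.set_printoptions(precision=2,suppress=True)
s=.70710678
best=None
for q in ([s,s,0,0],[-s,s,0,0],[0,1,0,0],[1,0,0,0],[.38268,.92388,0,0],[-.38268,.92388,0,0]):
    J=[bot.solve_ik([499.5+60.5*np.sin(a),129+60.5*np.cos(a),134],q) for a in np.arange(0,6.3,.78)]
    if any(j is None for j in J): print(q,"none"); continue
    J=np.array(J); print(q,J.min(0),J.max(0))
q=[-s,s,0,0]
p=bot.read_state()
bot.line_to([189,-647,290],150)
bot.line_to([150,-450,290],200)
bot.move_ptp([440,130,290],[0,1,0,0])
S=bot.read_state(); print(S['t'],S['tcp_pos'],S['joint_pos'],S['contact_force'])
cv2.imwrite("pics/s1.png",bot.camera("scene")[:,:,::-1])
E
```

```text
[0.70710678, 0.70710678, 0, 0] [ 0.52  0.05 -0.54  0.   -1.02  2.38] [ 0.76  0.25 -0.31  0.   -0.97  2.63]
[-0.70710678, 0.70710678, 0, 0] [ 0.52  0.05 -0.54  0.   -1.02 -0.76] [ 0.76  0.25 -0.31  0.   -0.97 -0.52]
[0, 1, 0, 0] [ 0.52  0.05 -0.54  0.   -1.02 -2.33] [ 0.76  0.25 -0.31  0.   -0.97 -2.09]
[1, 0, 0, 0] [ 0.52  0.05 -0.54  0.   -1.02  0.81] [ 0.76  0.25 -0.31  0.   -0.97  1.06]
[0.38268, 0.92388, 0, 0] none
[-0.38268, 0.92388, 0, 0] [ 0.52  0.05 -0.54  0.   -1.02 -1.55] [ 0.76  0.25 -0.31  0.   -0.97 -1.3 ]
4.4083 [440.16 129.45 289.97] [ 0.72 -0.06 -0.29  0.   -1.34 -2.29] [ 0.52  0.11 -1.04]
```

```bash
python3 - <<'E'
from h import *
np.set_printoptions(precision=2,suppress=True)
s=.70710678; q=[-s,s,0,0]
bot.move_ptp([498,189.5,230],q)
bot.line_to([498,189.5,132],80)
S=bot.read_state(); print(S['t'],S['tcp_pos'],S['contact_force'])
bot.move_gripper(15,25)
S=bot.read_state(); print(S['t'],S['tcp_pos'],S['contact_force'],S['width'],S['finger_force'])
cv2.imwrite("pics/s2.png",bot.camera("scene")[120:480,100:500,::-1])
E
```

```text
7.225 [498.34 189.73 132.53] [0.37 0.1  0.43]
8.275 [497.81 189.45 131.95] [-1.65  0.25  0.42] 22.474463813612935 24.99987630872056
```

View pics/s2.png

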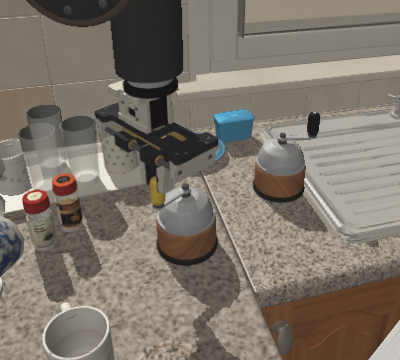

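The crop shows the yellow grip at (157,192) held between the fingers, with a width of 22.5 mm and 25 N of force. I'll wind half a turn, watching the forces.

```bash
cat >> h.py <<'E'
C=np.array([499.5,129.]);R=60.5
def wind(a0,a1,v=60,every=3):
    n=int(np.ceil((a1-a0)/(np.pi/12)))
    for i,a in enumerate(np.linspace(a0,a1,n+1)[1:]):
        bot.line_to([C[0]+R*np.sin(a),C[1]+R*np.cos(a),132],v)
        S=bot.read_state(); f=S['contact_force']
        if i%every==every-1 or i==n-1: print("%.2f t%.1f r%.1f"%(a,S['t'],np.hypot(*(S['tcp_pos'][:2]-C))),f,round(S['width'],1),round(S['finger_force'],1))
        if np.linalg.norm(f)>35 or S['width']<17: print("STOP",a,f,S['width']); return a
    return a1
E
python3 - <<'E'
from h import *
np.set_printoptions(precision=1,suppress=True)
wind(-.02,np.pi)
cv2.imwrite("pics/s3.png",bot.camera("scene")[120:480,100:500,::-1])
E
```

```text
0.71 t9.5 r61.0 [ 4.3  2.1 -3.4] 22.3 25.0
1.44 t10.7 r61.0 [ 7.9 -1.7 -4.5] 22.2 25.0
2.17 t11.9 r60.5 [ 2.8 -4.5 -0.9] 22.3 25.0
2.90 t13.0 r60.0 [-2.1  4.8  0.9] 22.3 25.0
3.14 t13.4 r59.7 [-1.7  7.3 -0.7] 22.3 25.0
```

View pics/s3.png

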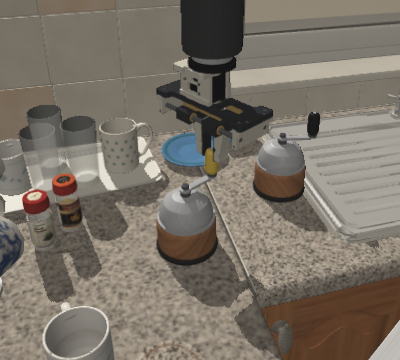

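The grip, now at (211,163), is held on the far side of the nut. Forces are small, so I'll carry on to two turns.

```bash
python3 - <<'E'
from h import *
np.set_printoptions(precision=1,suppress=True)
wind(np.pi,4*np.pi,60,6)
cv2.imwrite("pics/s4.png",bot.camera("scene")[120:480,100:500,::-1])
E
```

```text
4.71 t16.0 r59.0 [11.3  0.9 -8.6] 21.9 25.0
6.28 t18.5 r60.6 [ 2.  -2.  -0.8] 22.4 25.0
7.85 t21.0 r60.9 [ 5.9 -1.6 -4.7] 22.4 25.0
9.42 t23.5 r59.7 [-1.3  7.7  0.3] 22.3 25.0
11.00 t26.0 r59.0 [10.7  2.  -9.2] 22.5 25.0
12.57 t28.5 r60.6 [ 1.8 -2.2 -0.7] 22.7 25.0
```

View pics/s4.png

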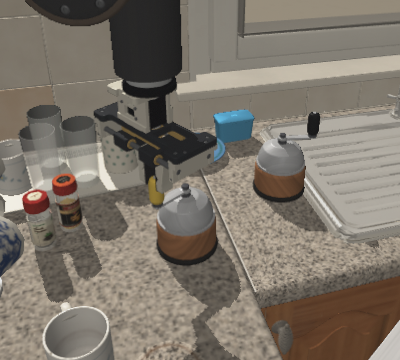

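The grip is back at its starting place, (157,192), and still held. I'll release it, rise and check.

```bash
python3 - <<'E'
from h import *
np.set_printoptions(precision=1,suppress=True)
bot.move_gripper(85)
p=bot.read_state()['tcp_pos']
bot.line_to([p[0],p[1],260],80); bot.pause(.5)
S=bot.read_state(); print(S['t'],S['tcp_pos'],S['contact_force'],S['width'])
im=bot.camera("scene"); a,st=yellow(im,(200,240,360,360)); print(a,st,onz("scene",a,150))
E
```

```text
31.9083 [499.5 189.5 260. ] [0.3 0.8 0.2] 84.97277553671317
[256.  310.3] [249 296  15  29 364] [501.  190.8 150. ]
```

```bash
python3 -c "
from plant import bot
print(bot.close_job())"
```

```text
the job is handed in; nothing more can be done
None
```

I wound the yellow-gripped crank two full turns clockwise, let go with the grip back within about 4 mm of its start, kept clear of the black-gripped mill, and handed the job in at about 32 s; no verdict came back.

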